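# Tighten a click cap on a square jar held in a block

### The job

Carry the square jar by the bar grip of its cap and set it fully down, upright, into the square recess of the wooden block, without ramming it. Then turn the cap clockwise (seen from above) until its torque clutch clearly slips, stop within the first 30 degrees of slip, and let go. Leave the other things on the table where they are.

Things in the scene. Friction and masses are not known exactly. Their poses are not given: they have to be found in the camera images.
- jar: White square plastic jar, 60 x 60 mm, body 64 mm high, about 0.3 kg in all; with collar and cap it is 121 mm high. Origin at the centre of its underside, z up, x and y square to its sides. It stands loose on the table. On the bare table it turns along with its cap; only the block keeps it from turning.
- collar: Round aluminium collar on the jar's neck, 56 mm across, 12 mm high; origin on the jar's axis 69.5 mm above its underside, z up, x towards a small dark mark on the rim. Clockwise it turns at about 0.03 N m until tight on the jar, then stops dead. How far that is, is not known beforehand (0.3 to 1.5 rad). It does not rise or sink.
- cap: Grey plastic cap on the collar: disc 46 mm across with the bar grip; origin 82 mm above the jar's underside, x towards the small black nose at one end's foot. A clutch drives the collar: nose and mark stay in line until the collar is tight; then torque rises to 0.45 N m and stays there while the cap slips clockwise on the collar, staying where it is left. Anticlockwise it unscrews the collar.
- grip (a point): Where to grip the cap's upright bar: 46 mm long (along x), 12 mm thick (along y, the way to close the fingers), its top 121 mm, the disc's upper face 88 mm above the jar's underside. The point lies on the jar's axis 113 mm above the jar's underside, 8 mm below the bar's top. Axes as the cap's. Grip with 40 N or more to turn it.
- block: Wooden holding block fixed to the table, 105 x 105 x 30 mm, with a square recess in the middle of its top, 64 x 64 mm (2 mm play all round), 18 mm deep, with a 2 mm chamfer; the recess floor is 12 mm above the table. Origin at the centre of the block's underside, z up, x and y along the recess's sides. The jar fits in any of the four quarter turns.
- cup: Bystander: clear plastic open cup, 74 mm across, 85 mm high, loose; origin at the centre of its underside.
- tin: Bystander: round steel tin, 76 mm across, 52 mm high, loose; origin at the centre of its underside.
- round_jar: Bystander: round white jar with a flat metal lid, 66 mm across, 80 mm high, loose; origin at the centre of its underside.
There are look-alikes about, which are no part of the job. What is shaped like the jar but orange or yellow is not meant.

How it is judged:
On the way, in this order (a step that is already met when the one before it is completed fails the run):
1. the jar stands upright on the floor of the block's recess, its clutch not yet slipped (z of jar in the frame of block between 0.009 and 0.0145 m and horizontal distance between jar and block below 0.006 m and angle between jar's own z axis and vertical below 0.06 rad and angle between the x axis of cap and the x axis of collar, either way round below 0.04 rad), for 0.2 s.
2. the jar is in the recess and the cap's clutch has slipped by at least 3.5 degrees (z of jar in the frame of block between 0.009 and 0.0145 m and horizontal distance between jar and block below 0.006 m and angle between jar's own z axis and vertical below 0.06 rad and angle between the x axis of cap and the x axis of collar, either way round above 0.06 rad), for 0.2 s.
At the end, for the whole second after the job is handed in: The jar stands in the block's recess, on its floor (underside 9 to 14.5 mm above the block's underside, axis within 6 mm of the recess's centre, tilt under 0.06 rad), at rest and released; its cap's nose stands 0.06 to 0.53 rad (about 3 to 30 degrees) past the collar's mark (all of step 2 and angle between the x axis of cap and the x axis of collar, either way round below 0.53 rad and linear speed of jar below 0.01 m/s and contact force between the fingers and jar below 0.1 N); the robot touches nothing.
It fails at once if the clutch is driven more than 30 degrees (0.53 rad) past the first slip (angle between the x axis of cap and the x axis of collar, either way round above 0.53 rad).
It fails at once if the jar is rammed or leaned on: more than 40 N between jar and block (contact force between jar and block above 40 N).
It fails at once if the cup is moved by more than 20 mm or tipped (distance of cup from where it was at the start of the episode above 0.02 m or angle between cup's own z axis and vertical above 0.3 rad).
It fails at once if the tin is moved by more than 20 mm or tipped (distance of tin from where it was at the start of the episode above 0.02 m or angle between tin's own z axis and vertical above 0.3 rad).
It fails at once if the round jar is moved by more than 20 mm or tipped (distance of round_jar from where it was at the start of the episode above 0.02 m or angle between round_jar's own z axis and vertical above 0.3 rad).
It also fails if it takes over 64 s, if anything falls off the work surface, if the arm or the gripper's body presses on something with over 40 N, if the wrist force passes 120 N, or if a joint passes its speed limit or range.

### The arm

A 6-joint arm with a two-finger parallel gripper is mounted at the origin on the work surface. World frame = base frame: x ahead of the robot, y to its left, z up, the work surface at z = 0. Lengths are in m, angles in rad, forces in N, time in s.
With the tool pointing down it reaches from about 0.3 to 0.775 m from the base axis. Payload 14.6 kg.
Tool frame: the origin (TCP) lies at the centre of the arm's flange, where the gripper is bolted on; the fingertips stand 199 mm ahead of it and the grasp point (between the pads) lies 180 mm ahead of it (ctrl.tcp_to_grasp is the distance from the TCP to the grasp point, in m); z points along the fingers, y is the direction in which the jaws open and shut (so a half turn about z gives the same grasp; the last joint's range is limited). The gripper opens to 94 mm and grips with 3 to 60 N. Pads are 16 mm wide; open, the fingers measure 119 mm over their backs; the gripper's body (75 mm by 177 mm) begins 78 mm behind the grasp point.
Start: joints at [-1.37, 0.3, 1.521, -0, 1.321, -0.067], TCP at [0.146, -0.53, 0.405] pointing down, gripper open.
Joint ranges: [-3.03, 3.03], [-0.79, 2.21], [0.23, 2.52], [-1.04, 4.18], [0, 3.07], [-2.55, 2.55]. Speed limits (rad/s): [2.22, 2.22, 2.57, 3.14, 3.14, 3.14].

### API

Orientations are given as a 3x3 rotation matrix whose columns are the frame's x, y, z axes.
In Python, from station import ctrl gives the robot as it stands.
- The arm moves only by the tool move_arm, never from a script. Its argument "targets" is a list of rows, each an object of numbers: "rx", "ry", "rz": the turn, a rotation vector about the tool's x, y, z each as a share of 5 degrees, from -1 to 1; "x", "y", "z": the shift along the tool's x, y, z each as a share of 0.03 m, from -1 to 1; "hand": the opening, from 0 (shut) to 1 (fully open). A call has 1 to 12 rows; each row shifts and turns the commanded pose from where the row before left it, along the tool's axes as they then stand; what a row does not reach is not made up. A row lasts 1/10 s, in which the tool goes at most 50 mm and 8.59 degrees, less where a joint would pass 70% of its speed; a pose out of reach is approached as far as the arm can. A call with a number of a shift or a turn outside -1 to 1 is refused whole. A call with a gripper value outside its range is refused whole. The fingers move at their own pace and stop on an object; the grip force is fixed at half the most. Time passes only in rows, so rows that do not move let the fingers close. It gives the time, the measured TCP pose, the force and the opening at its end, in the units of the state.
- ctrl.read_state(): the state, without advancing time (a new reading comes with each control period).
- ctrl.capture(name): name is "scene" or "top" or "wrist"; returns a dict with "color" (384x512x3 uint8, red, green, blue), "z_map" (384x512 float32, m along the optical axis (not along the pixel's ray), 0 where there is no reading), "fx", "fy", "cx", "cy" (pixels), "dist" ([k1, k2, p1, p2, k3] as OpenCV has them; the pictures are not rectified), "position" and "rotation" of the camera in the world. Camera axes: x right, y down, z forward; pixel columns grow to the right and rows downward; lengths in m; the calibration is good to about 2 mm. A picture is of the moment at which its call begins.
- ctrl.hand_in(): hands the job in, once; it reports no verdict.
The state is a dict: "clock": time; "qpos": joint angles; "qd": joint speeds; "tau": joint torques, N m; "position": TCP position; "tool_rot": TCP orientation; "wrist_force": force on the tool from outside, world axes, zero at the start; "torque": the same for the moment, N m; "grip_width": finger opening in m.
Only numpy, scipy, OpenCV 4.12 (cv2) and the standard library are available. Lean on these libraries where they do the work, as an engineer would, in place of code of your own. Each camera call takes 0.05 s, during which the arm holds its last target.

## Working session

There is one attempt and no reset: what is moved stays moved. The work goes in short steps, Python scripts to look and compute and a tool call to move; the robot and the scene stay as the last step left them, time stands still between calls to the robot, and variables do not carry over. Pictures are saved under pics/ and viewed, and the job is handed in when it is done.

Besides the shell and the picture viewer there is one more tool, called after "Call:" as name(argument=value, ...), one argument or row to a line, values as JSON. move_arm: Moves the arm, as the interface text tells. Shift numbers are shares of 0.03 m and turn numbers shares of 5 degrees, none past 1 either way. Its arguments: {"type":"object","properties":{"targets":{"type":"array","items":{"type":"object","properties":{"rx":{"type":"number","minimum":-1,"maximum":1},"ry":{"type":"number","minimum":-1,"maximum":1},"rz":{"type":"number","minimum":-1,"maximum":1},"x":{"type":"number","minimum":-1,"maximum":1},"y":{"type":"number","minimum":-1,"maximum":1},"z":{"type":"number","minimum":-1,"maximum":1},"hand":{"type":"number"}}}}},"required":["targets"]}

```bash
ls; mkdir -p pics; cat > h.py <<'E'
import numpy as np, cv2
from station import ctrl
def cap(n,fn):
    c=ctrl.capture(n); cv2.imwrite('pics/'+fn+'.png',c['color'][:,:,::-1]); np.save('pics/'+fn+'.npy',c,allow_pickle=True); return c
def load(fn): return np.load('pics/'+fn+'.npy',allow_pickle=True).item()
def pts(c,uv,z=None):
    uv=np.asarray(uv,float).reshape(-1,2)
    K=np.array([[c['fx'],0,c['cx']],[0,c['fy'],c['cy']],[0,0,1]])
    n=cv2.undistortPoints(uv[:,None],K,np.array(c['dist'],float)).reshape(-1,2)
    if z is None:
        z=np.array([c['z_map'][int(round(v)),int(round(u))] for u,v in uv])
    d=np.c_[n,np.ones(len(n))]
    return (d*np.asarray(z).reshape(-1,1))@np.array(c['rotation']).T+np.array(c['position'])
def cloud(c):
    v,u=np.mgrid[0:384,0:512]
    P=pts(c,np.c_[u.ravel(),v.ravel()],c['z_map'].ravel()).reshape(384,512,3)
    P[c['z_map']==0]=np.nan
    return P
def plane(c,uv,h):
    a=pts(c,uv,np.ones(len(np.asarray(uv).reshape(-1,2)))); p=np.array(c['position']); d=a-p
    return p+d*((h-p[2])/d[:,2])[:,None]
E
python3 - <<'E'
from h import *
for n in ['scene','top','wrist']:
    c=cap(n,n+'0'); print(n,c['position'],np.round(c['rotation'],3).tolist(),c['fx'])
print(ctrl.read_state())
E
```

```text
pics
scene [0.97306437 0.04827431 0.82166489] [[-0.075, 0.85, -0.522], [0.997, 0.066, -0.035], [0.004, -0.523, -0.852]] 347.20945984288625
top [0.39305582 0.02203957 1.27453655] [[-0.024, -0.993, 0.115], [-1.0, 0.023, -0.013], [0.01, -0.115, -0.993]] 465.1165093868431
wrist [ 0.20804413 -0.51250392  0.38337421] [[0.265, -0.939, -0.221], [-0.964, -0.258, -0.06], [-0.001, 0.229, -0.973]] 323.6296964864263
{'clock': 0.15, 'qpos': array([-1.36961065e+00,  3.00353582e-01,  1.52142829e+00, -1.77106513e-05,
        1.32068653e+00, -6.66056521e-02]), 'qd': array([ 0.00032822, -0.00131922, -0.00257884,  0.00010411,  0.00052578,
        0.00102136]), 'tau': array([ 8.25565621e-04, -5.31961298e+01, -3.52825427e+01,  7.08249095e-02,
        2.36238737e-02, -9.25770428e-05]), 'position': array([ 0.14552028, -0.53037959,  0.40421535]), 'tool_rot': array([[ 9.64356510e-01,  2.64606282e-01, -1.91814084e-04],
       [ 2.64606349e-01, -9.64356132e-01,  8.54649540e-04],
       [ 4.11685495e-05, -8.74942072e-04, -9.99999616e-01]]), 'wrist_force': array([-0.3752301 ,  0.31319401,  0.29254136]), 'torque': array([ 0.01602727,  0.00377787, -0.03954508]), 'grip_width': 0.09388721343642904}
```

View pics/top0.png

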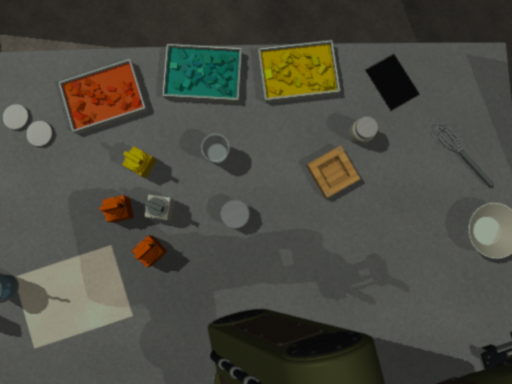

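View pics/scene0.png

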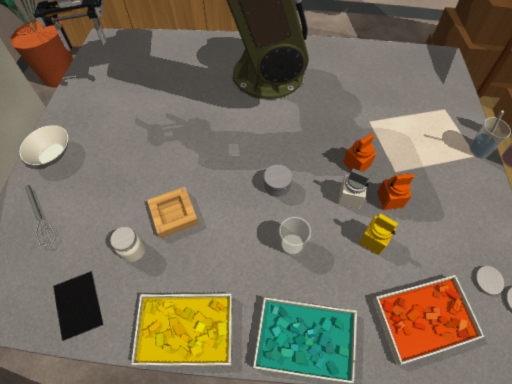

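Candidates: white jar at top (158,207) / scene (353,190); orange ones at top (117,208) and (148,250), and a yellow one at (138,160). Only the white one fits the description. I'll check it in an enlarged crop and measure.

```bash
python3 - <<'E'
from h import *
t=load('top0'); s=load('scene0')
a=cv2.resize(t['color'][160:270,85:195],(600,600),interpolation=cv2.INTER_CUBIC)
cv2.imwrite('pics/c1.png',a[:,:,::-1])
b=cv2.resize(s['color'][130:260,310:440],(600,600),interpolation=cv2.INTER_CUBIC)
cv2.imwrite('pics/c2.png',b[:,:,::-1])
b=cv2.resize(t['color'][140:205,300:365],(600,600),interpolation=cv2.INTER_CUBIC)
cv2.imwrite('pics/c3.png',b[:,:,::-1])
for c in(t,s):
  P=cloud(c); 
  print('table z',np.nanmedian(P[...,2][(abs(P[...,2])<.02)]))
P=cloud(t)
for nm,(u,v) in dict(jar=(158,207),o1=(117,208),o2=(148,250),y=(138,160),cup=(215,149),tin=(235,214),rj=(366,128),block=(334,172)).items():
  Q=P[v-25:v+26,u-25:u+26].reshape(-1,3); Q=Q[Q[:,2]>.012]
  print(nm,P[v,u].round(3),'med',np.nanmedian(Q,0).round(3),'maxz',np.nanmax(Q[:,2]).round(3),Q.min(0).round(3),Q.max(0).round(3))
E
```

```text
table z 0.001053462419532858
table z 0.00033738298282792734
jar [0.478 0.241 0.124] med [0.481 0.245 0.083] maxz 0.128 [0.45  0.22  0.012] [0.517 0.287 0.128]
o1 [0.48  0.352 0.093] med [0.48  0.355 0.082] maxz 0.125 [0.448 0.331 0.012] [0.517 0.401 0.125]
o2 [0.373 0.269 0.109] med [0.371 0.273 0.083] maxz 0.126 [0.33  0.24  0.012] [0.411 0.321 0.126]
y [0.598 0.293 0.119] med [0.602 0.299 0.082] maxz 0.127 [0.569 0.269 0.012] [0.647 0.349 0.127]
cup [0.645 0.106 0.005] med [0.652 0.103 0.063] maxz 0.092 [0.598 0.064 0.012] [0.671 0.134 0.092]
tin [0.461 0.053 0.054] med [0.463 0.053 0.053] maxz 0.06 [0.426 0.016 0.045] [0.5   0.089 0.06 ]
rj [ 0.677 -0.297  0.084] med [ 0.673 -0.291  0.079] maxz 0.088 [ 0.62  -0.328  0.013] [ 0.71  -0.239  0.088]
block [ 0.571 -0.22   0.015] med [ 0.572 -0.216  0.03 ] maxz 0.038 [ 0.502 -0.286  0.012] [ 0.639 -0.15   0.038]
```

View pics/c1.png

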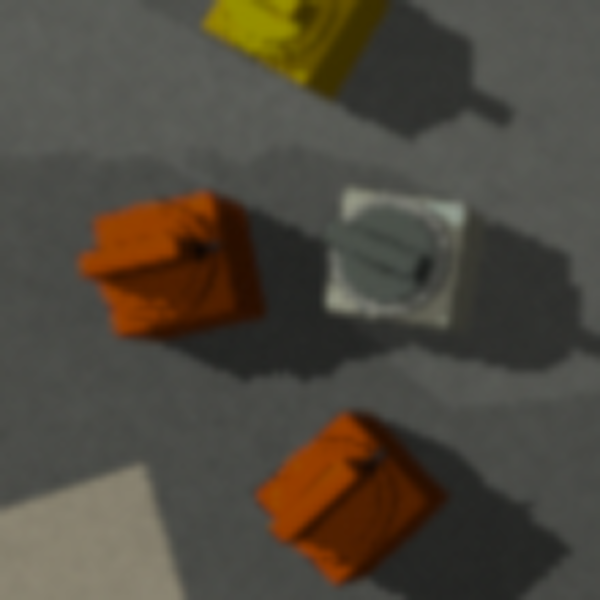

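View pics/c2.png

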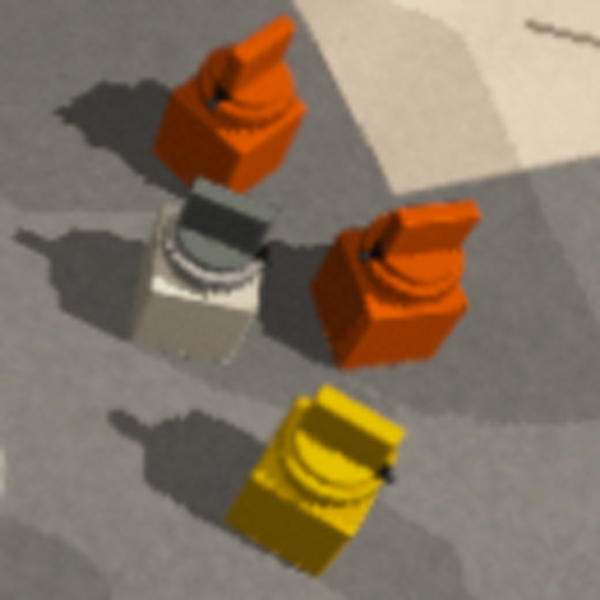

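View pics/c3.png

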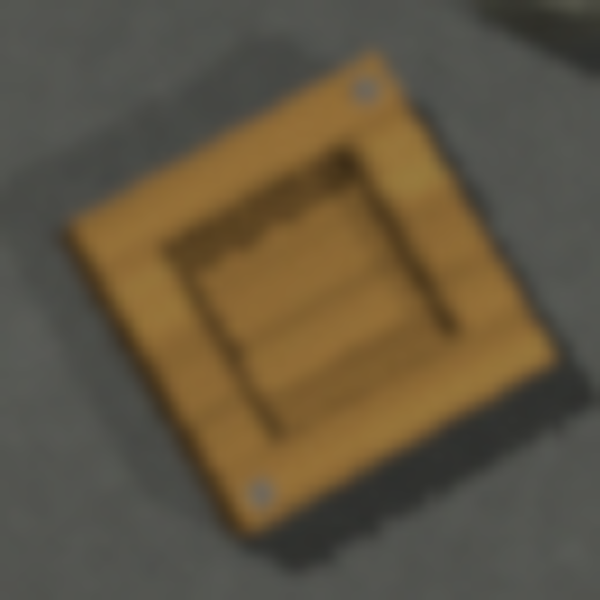

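The crop confirms it: a white body with a grey bar cap and the nose at crop (425,265), clear of the orange and yellow look-alikes. Next I'll move above it for a close wrist view.

Call:
move_arm(
  targets=[
    {"x":1,"y":-1,"hand":1},
    {"x":1,"y":-1,"hand":1},
    {"x":1,"y":-1,"hand":1},
    {"x":1,"y":-1,"hand":1},
    {"x":1,"y":-1,"hand":1},
    {"x":1,"y":-1,"hand":1},
    {"x":1,"y":-1,"hand":1},
    {"x":1,"y":-1,"hand":1},
    {"x":1,"y":-1,"hand":1},
    {"x":1,"y":-1,"hand":1},
    {"x":1,"y":-1,"hand":1},
    {"x":1,"y":-1,"hand":1},
  ],
)

```text
$.targets[0]: bad value
```

Call:
move_arm(
  targets=[
    {"x":0.5,"y":-1,"hand":0.6},
    {"x":0.5,"y":-1,"hand":0.6},
    {"x":0.5,"y":-1,"hand":0.6},
    {"x":0.6,"y":-1,"hand":0.6},
    {"x":0.6,"y":-1,"hand":0.6},
    {"x":0.6,"y":-1,"hand":0.6},
    {"x":0.6,"y":-1,"hand":0.6},
    {"x":0.6,"y":-1,"hand":0.6},
    {"x":0.5,"y":-1,"hand":0.6},
    {"x":0.5,"y":-0.9,"hand":0.6},
  ],
)

```text
$.targets[0]: bad value
```

Call:
move_arm(
  targets=[
    {"rz":-1,"hand":0.6},
    {"rz":-1,"hand":0.6},
    {"rz":-1,"hand":0.6},
    {"rz":-1,"hand":0.6},
    {"rz":-1,"hand":0.6},
    {"rz":-1,"hand":0.6},
    {"rz":-1,"hand":0.6},
    {"rz":-1,"hand":0.6},
    {"rz":-1,"hand":0.6},
    {"rz":-1,"hand":0.6},
    {"rz":-1,"hand":0.6},
    {"hand":0.6},
  ],
)

```text
$.targets[0]: bad value
```

Call:
move_arm(
  targets=[
    {"x":1,"y":-1,"z":0,"rx":0,"ry":0,"rz":0,"hand":1},
  ],
)

```text
clock: 0.25
position: [0.1654, -0.495, 0.4037]
tool_rot: [[0.965, 0.262, -0.001], [0.262, -0.965, 0.001], [-0.0, -0.001, -1.0]]
wrist_force: [1.1, -0.1, -0.1]
grip_width: 0.0944
```

All keys are required in each row. Continuing.

Call:
move_arm(
  targets=[
    {"x":1,"y":-1,"z":0,"rx":0,"ry":0,"rz":0,"hand":1},
    {"x":1,"y":-1,"z":0,"rx":0,"ry":0,"rz":0,"hand":1},
    {"x":1,"y":-1,"z":0,"rx":0,"ry":0,"rz":0,"hand":1},
    {"x":1,"y":-1,"z":0,"rx":0,"ry":0,"rz":0,"hand":1},
    {"x":1,"y":-1,"z":0,"rx":0,"ry":0,"rz":0,"hand":1},
    {"x":1,"y":-1,"z":0,"rx":0,"ry":0,"rz":0,"hand":1},
    {"x":1,"y":-1,"z":0,"rx":0,"ry":0,"rz":0,"hand":1},
    {"x":1,"y":-1,"z":0,"rx":0,"ry":0,"rz":0,"hand":1},
    {"x":1,"y":-1,"z":0,"rx":0,"ry":0,"rz":0,"hand":1},
    {"x":1,"y":-1,"z":0,"rx":0,"ry":0,"rz":0,"hand":1},
    {"x":1,"y":-1,"z":0,"rx":0,"ry":0,"rz":0,"hand":1},
  ],
)

```text
clock: 1.35
position: [0.3979, -0.0862, 0.4047]
tool_rot: [[0.964, 0.265, 0.0], [0.265, -0.964, -0.0], [0.0, 0.0, -1.0]]
wrist_force: [1.1, -1.1, 0.4]
grip_width: 0.0938
```

Call:
move_arm(
  targets=[
    {"x":0.5,"y":-1,"z":0,"rx":0,"ry":0,"rz":0,"hand":0.6},
    {"x":0.5,"y":-1,"z":0,"rx":0,"ry":0,"rz":0,"hand":0.6},
    {"x":0.5,"y":-1,"z":0,"rx":0,"ry":0,"rz":0,"hand":0.6},
    {"x":0.6,"y":-1,"z":0,"rx":0,"ry":0,"rz":0,"hand":0.6},
    {"x":0.6,"y":-1,"z":0,"rx":0,"ry":0,"rz":0,"hand":0.6},
    {"x":0.6,"y":-1,"z":0,"rx":0,"ry":0,"rz":0,"hand":0.6},
    {"x":0.6,"y":-1,"z":0,"rx":0,"ry":0,"rz":0,"hand":0.6},
    {"x":0.6,"y":-1,"z":0,"rx":0,"ry":0,"rz":0,"hand":0.6},
    {"x":0.5,"y":-1,"z":0,"rx":0,"ry":0,"rz":0,"hand":0.6},
    {"x":0.5,"y":-0.9,"z":0,"rx":0,"ry":0,"rz":0,"hand":0.6},
  ],
)

```text
clock: 2.35
position: [0.478, 0.2437, 0.4044]
tool_rot: [[0.964, 0.265, -0.0], [0.265, -0.964, -0.0], [-0.0, 0.0, -1.0]]
wrist_force: [-0.2, 0.1, 0.3]
grip_width: 0.0566
```

Call:
move_arm(
  targets=[
    {"x":0,"y":0,"z":0,"rx":0,"ry":0,"rz":-1,"hand":0.6},
    {"x":0,"y":0,"z":0,"rx":0,"ry":0,"rz":-1,"hand":0.6},
    {"x":0,"y":0,"z":0,"rx":0,"ry":0,"rz":-1,"hand":0.6},
    {"x":0,"y":0,"z":0,"rx":0,"ry":0,"rz":-1,"hand":0.6},
    {"x":0,"y":0,"z":0,"rx":0,"ry":0,"rz":-1,"hand":0.6},
    {"x":0,"y":0,"z":0,"rx":0,"ry":0,"rz":-1,"hand":0.6},
    {"x":0,"y":0,"z":0,"rx":0,"ry":0,"rz":-1,"hand":0.6},
    {"x":0,"y":0,"z":0,"rx":0,"ry":0,"rz":-1,"hand":0.6},
    {"x":0,"y":0,"z":0,"rx":0,"ry":0,"rz":-1,"hand":0.6},
    {"x":0,"y":0,"z":0,"rx":0,"ry":0,"rz":-1,"hand":0.6},
    {"x":0,"y":0,"z":0,"rx":0,"ry":0,"rz":-1,"hand":0.6},
    {"x":0,"y":0,"z":0,"rx":0,"ry":0,"rz":0,"hand":0.6},
  ],
)

```text
clock: 3.55
position: [0.478, 0.2421, 0.4044]
tool_rot: [[0.335, 0.942, -0.0], [0.942, -0.335, -0.0], [-0.0, -0.0, -1.0]]
wrist_force: [0.7, -0.1, -0.2]
grip_width: 0.0563
```

```bash
python3 - <<'E'
from h import *
c=cap('wrist','w1')
print(c['position'],np.round(c['rotation'],3).tolist(),c['cx'],c['cy'],c['dist'])
E
```

```text
[0.49904757 0.3045513  0.38364052] [[0.942, -0.325, -0.077], [-0.335, -0.917, -0.216], [-0.001, 0.229, -0.973]] 253.08388732093383 190.16338446881943 [-0.02856419  0.          0.          0.          0.        ]
```

View pics/w1.png

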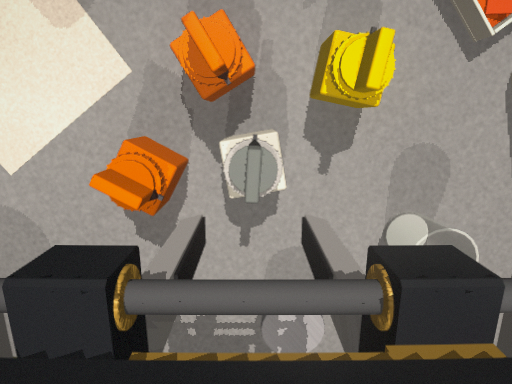

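In the wrist view the white jar is at (253,165) with the nose at its upper end (255,140). The fingers straddle at (200,240) and (305,240). So the dark spot in the top view was a shaded end face, not the nose. Measuring precisely.

```bash
python3 - <<'E'
from h import *
c=load('w1')
a=cv2.resize(c['color'][120:210,208:298],(720,720),interpolation=cv2.INTER_CUBIC)[:600]
cv2.imwrite('pics/w1c.png',a[:,:,::-1])
P=cloud(c)
Q=P[120:215,210:295].reshape(-1,3)
for lo,hi in((.112,.13),(.05,.07)):
    q=Q[(Q[:,2]>lo)&(Q[:,2]<hi)]
    r=cv2.minAreaRect((q[:,:2]*1000).astype(np.float32)); print(lo,len(q),np.median(q,0).round(4),r)
E
```

```text
0.112 776 [0.4823 0.2581 0.1201] ((481.88067626953125, 256.9295654296875), (46.24687576293945, 11.978927612304688), 67.14616394042969)
0.05 822 [0.4919 0.2767 0.0629] ((481.90582275390625, 256.88226318359375), (60.225135803222656, 59.99134826660156), 80.28562927246094)
```

View pics/w1c.png

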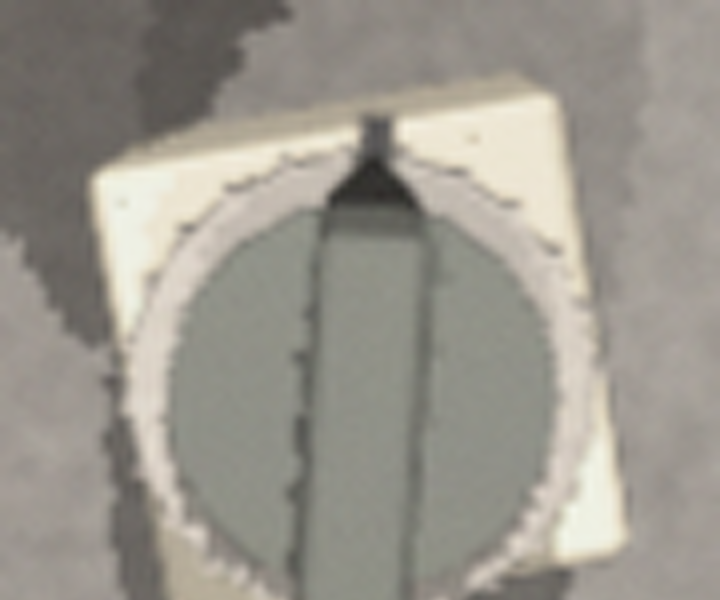

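Jar at (0.482, 0.257): the body measures 60.2 x 60.0 mm and the bar 46.2 x 12.0 mm, both matching. Bar yaw is 67.1°, body yaw -9.7°. Aligning and going down.

Call:
move_arm(
  targets=[
    {"x":0,"y":0,"z":0,"rx":0,"ry":0,"rz":0.66,"hand":0.6},
    {"x":0.5,"y":-0.07,"z":0,"rx":0,"ry":0,"rz":0,"hand":0.6},
    {"x":0,"y":0,"z":0,"rx":0,"ry":0,"rz":0,"hand":0.6},
    {"x":0,"y":0,"z":0.8,"rx":0,"ry":0,"rz":0,"hand":0.6},
    {"x":0,"y":0,"z":0.8,"rx":0,"ry":0,"rz":0,"hand":0.6},
    {"x":0,"y":0,"z":0.7,"rx":0,"ry":0,"rz":0,"hand":0.6},
    {"x":0,"y":0,"z":0,"rx":0,"ry":0,"rz":0,"hand":0.6},
  ],
)

```text
clock: 4.3
position: [0.4816, 0.2569, 0.3331]
tool_rot: [[0.389, 0.921, -0.004], [0.921, -0.389, -0.002], [-0.003, -0.003, -1.0]]
wrist_force: [-0.1, -0.1, 0.9]
grip_width: 0.056
```

```bash
python3 - <<'E'
from h import *
c=cap('wrist','w2')
P=cloud(c)
st=ctrl.read_state(); p=st['position']; print(p, st['tool_rot'].round(4).tolist())
Q=P.reshape(-1,3); Q=Q[np.hypot(Q[:,0]-.482,Q[:,1]-.257)<.05]
for lo,hi in((.112,.125),(.05,.07)):
    q=Q[(Q[:,2]>lo)&(Q[:,2]<hi)]
    q=q[np.hypot(q[:,0]-.482,q[:,1]-.257)<(.025 if lo>.1 else .044)]
    r=cv2.minAreaRect((q[:,:2]*1000).astype(np.float32)); print(lo,len(q),np.median(q,0).round(4),r)
E
```

```text
[0.48185695 0.25698577 0.3349862 ] [[0.3895, 0.921, -0.002], [0.921, -0.3895, -0.0009], [-0.0016, -0.0015, -1.0]]
0.112 1355 [0.4825 0.259  0.1201] ((482.1031188964844, 257.4665222167969), (45.61916732788086, 11.912504196166992), 66.99327087402344)
0.05 1264 [0.4963 0.2798 0.0628] ((481.9204406738281, 257.0284423828125), (60.280120849609375, 60.10712432861328), 80.37275695800781)
```

View pics/w2.png

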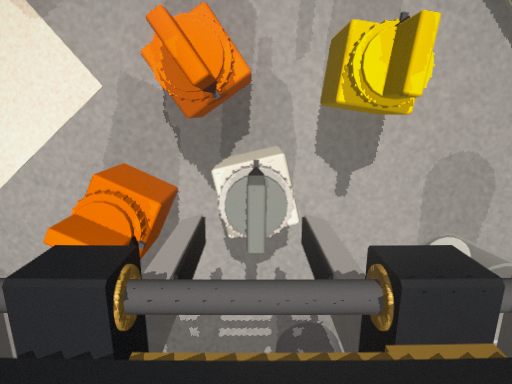

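The bar at (256,205) is centred between the fingers, and jar pose agrees to within 0.5 mm. Going down the last 42 mm and closing.

Call:
move_arm(
  targets=[
    {"x":0,"y":0,"z":0.5,"rx":0,"ry":0,"rz":0,"hand":0.6},
    {"x":0,"y":0,"z":0.5,"rx":0,"ry":0,"rz":0,"hand":0.6},
    {"x":0,"y":0,"z":0.4,"rx":0,"ry":0,"rz":0,"hand":0.6},
    {"x":0,"y":0,"z":0,"rx":0,"ry":0,"rz":0,"hand":0.6},
    {"x":0,"y":0,"z":0,"rx":0,"ry":0,"rz":0,"hand":0.6},
  ],
)

```text
clock: 4.85
position: [0.4821, 0.2569, 0.2945]
tool_rot: [[0.39, 0.921, 0.001], [0.921, -0.39, 0.0], [0.001, 0.001, -1.0]]
wrist_force: [0.0, 0.1, 0.5]
grip_width: 0.0563
```

Call:
move_arm(
  targets=[
    {"x":0,"y":0,"z":0,"rx":0,"ry":0,"rz":0,"hand":0.3},
    {"x":0,"y":0,"z":0,"rx":0,"ry":0,"rz":0,"hand":0.2},
    {"x":0,"y":0,"z":0,"rx":0,"ry":0,"rz":0,"hand":0},
    {"x":0,"y":0,"z":0,"rx":0,"ry":0,"rz":0,"hand":0},
    {"x":0,"y":0,"z":0,"rx":0,"ry":0,"rz":0,"hand":0},
    {"x":0,"y":0,"z":0,"rx":0,"ry":0,"rz":0,"hand":0},
    {"x":0,"y":0,"z":0,"rx":0,"ry":0,"rz":0,"hand":0},
    {"x":0,"y":0,"z":0,"rx":0,"ry":0,"rz":0,"hand":0},
  ],
)

```text
clock: 5.65
position: [0.4819, 0.2567, 0.2936]
tool_rot: [[0.39, 0.921, 0.0], [0.921, -0.39, -0.0], [0.0, 0.0, -1.0]]
wrist_force: [0.9, -1.3, -0.3]
grip_width: 0.012
```

Call:
move_arm(
  targets=[
    {"x":0,"y":0,"z":-0.3,"rx":0,"ry":0,"rz":0,"hand":0},
    {"x":0,"y":0,"z":-0.5,"rx":0,"ry":0,"rz":0,"hand":0},
    {"x":0,"y":0,"z":-0.7,"rx":0,"ry":0,"rz":0,"hand":0},
    {"x":0,"y":0,"z":-0.7,"rx":0,"ry":0,"rz":0,"hand":0},
    {"x":0,"y":0,"z":-0.7,"rx":0,"ry":0,"rz":0,"hand":0},
    {"x":0,"y":0,"z":-0.7,"rx":0,"ry":0,"rz":0,"hand":0},
    {"x":0,"y":0,"z":-0.7,"rx":0,"ry":0,"rz":0,"hand":0},
    {"x":0,"y":0,"z":0,"rx":0,"ry":0,"rz":0,"hand":0},
  ],
)

```text
clock: 6.45
position: [0.4818, 0.2568, 0.4255]
tool_rot: [[0.39, 0.921, 0.004], [0.921, -0.39, 0.002], [0.003, 0.003, -1.0]]
wrist_force: [-0.0, -0.6, -2.2]
grip_width: 0.0117
```

```bash
python3 - <<'E'
from h import *
st=ctrl.read_state(); print(st['position'],st['wrist_force'],st['torque'],st['grip_width'])
t=load('top0'); s=load('scene0')
c=cap('top','t2'); s2=cap('scene','s2')
for nm,c in(('top',c),('scene',s2)):
  P=cloud(c); Q=P.reshape(-1,3)
  q=Q[(np.hypot(Q[:,0]-.571,Q[:,1]+.217)<.085)&(Q[:,2]>.022)&(Q[:,2]<.042)]
  r=cv2.minAreaRect((q[:,:2]*1000).astype(np.float32)); print(nm,len(q),np.median(q,0).round(4),r)
E
```

```text
[0.48179864 0.25675594 0.42554877] [-0.04818388 -0.61317598 -2.15597501] [-0.06593208  0.02588649 -0.01721565] 0.011665107678682523
top 967 [ 0.5715 -0.215   0.0311] ((573.021484375, -214.97833251953125), (105.20983123779297, 107.28475189208984), 28.117319107055664)
scene 997 [ 0.5758 -0.2142  0.0298] ((571.8450317382812, -215.13442993164062), (108.31094360351562, 105.10954284667969), 28.413484573364258)
```

View pics/s2.png

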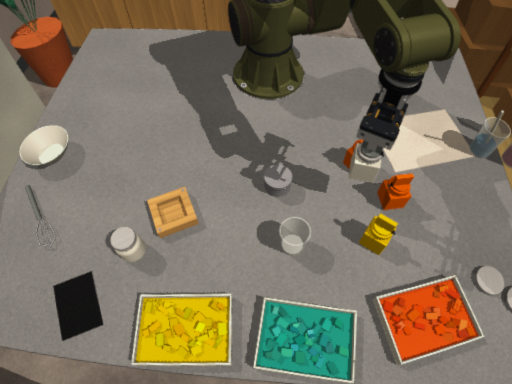

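The jar is lifted, and its weight reads -2.2 N on the wrist. The block is near (0.572,-0.215), yaw about 28°. I'll carry the jar past the block so the wrist camera can see the recess.

Call:
move_arm(
  targets=[
    {"x":-0.4,"y":0.3,"z":0,"rx":0,"ry":0,"rz":0,"hand":0},
    {"x":-0.7,"y":0.5,"z":0,"rx":0,"ry":0,"rz":0,"hand":0},
    {"x":-1,"y":0.7,"z":0,"rx":0,"ry":0,"rz":0,"hand":0},
    {"x":-1,"y":0.7,"z":0,"rx":0,"ry":0,"rz":0,"hand":0},
    {"x":-1,"y":0.7,"z":0,"rx":0,"ry":0,"rz":0,"hand":0},
    {"x":-1,"y":0.7,"z":0,"rx":0,"ry":0,"rz":0,"hand":0},
    {"x":-1,"y":0.7,"z":0,"rx":0,"ry":0,"rz":0,"hand":0},
    {"x":-1,"y":0.7,"z":0,"rx":0,"ry":0,"rz":0,"hand":0},
    {"x":-1,"y":0.7,"z":0,"rx":0,"ry":0,"rz":0,"hand":0},
    {"x":-1,"y":0.7,"z":0,"rx":0,"ry":0,"rz":0,"hand":0},
    {"x":-1,"y":0.7,"z":0,"rx":0,"ry":0,"rz":0,"hand":0},
    {"x":-1,"y":0.7,"z":0,"rx":0,"ry":0,"rz":0,"hand":0},
  ],
)

```text
clock: 7.75
position: [0.5672, -0.1435, 0.4213]
tool_rot: [[0.39, 0.921, -0.002], [0.921, -0.39, 0.001], [-0.0, -0.002, -1.0]]
wrist_force: [0.2, 0.1, -2.9]
grip_width: 0.0119
```

Call:
move_arm(
  targets=[
    {"x":-1,"y":0.7,"z":0,"rx":0,"ry":0,"rz":0,"hand":0},
    {"x":-1,"y":0.7,"z":0,"rx":0,"ry":0,"rz":0,"hand":0},
    {"x":-1,"y":0.7,"z":0,"rx":0,"ry":0,"rz":0,"hand":0},
    {"x":-1,"y":0.7,"z":0,"rx":0,"ry":0,"rz":0,"hand":0},
    {"x":-0.5,"y":0.3,"z":0,"rx":0,"ry":0,"rz":0,"hand":0},
    {"x":0,"y":0,"z":0,"rx":0,"ry":0,"rz":0,"hand":0},
  ],
)

```text
clock: 8.35
position: [0.5998, -0.3048, 0.4203]
tool_rot: [[0.393, 0.92, -0.003], [0.92, -0.393, 0.001], [-0.0, -0.003, -1.0]]
wrist_force: [0.7, 0.8, -3.3]
grip_width: 0.0117
```

Call:
move_arm(
  targets=[
    {"x":0,"y":0,"z":0,"rx":0,"ry":0,"rz":-0.4,"hand":0},
    {"x":0,"y":0,"z":0,"rx":0,"ry":0,"rz":-0.8,"hand":0},
    {"x":0,"y":0,"z":0,"rx":0,"ry":0,"rz":-0.8,"hand":0},
    {"x":0,"y":0,"z":0,"rx":0,"ry":0,"rz":-0.8,"hand":0},
    {"x":0,"y":0,"z":0,"rx":0,"ry":0,"rz":-0.8,"hand":0},
    {"x":0,"y":0,"z":0,"rx":0,"ry":0,"rz":-0.8,"hand":0},
    {"x":0,"y":0,"z":0,"rx":0,"ry":0,"rz":-0.8,"hand":0},
    {"x":0,"y":0,"z":0,"rx":0,"ry":0,"rz":-0.8,"hand":0},
    {"x":0,"y":0,"z":0,"rx":0,"ry":0,"rz":-0.8,"hand":0},
    {"x":0,"y":0,"z":0,"rx":0,"ry":0,"rz":-0.8,"hand":0},
    {"x":0,"y":0,"z":0,"rx":0,"ry":0,"rz":0,"hand":0},
    {"x":0,"y":0,"z":0,"rx":0,"ry":0,"rz":0,"hand":0},
  ],
)

```text
clock: 9.55
position: [0.6003, -0.3015, 0.4222]
tool_rot: [[-0.258, 0.966, -0.001], [0.966, 0.258, 0.0], [0.001, -0.001, -1.0]]
wrist_force: [-0.4, -0.7, -3.0]
grip_width: 0.012
```

```bash
python3 - <<'E'
from h import *
st=ctrl.read_state(); print(st['position'],st['qpos'].round(3),st['tool_rot'].round(4).tolist(),st['grip_width'])
c=cap('wrist','w3')
P=cloud(c); Q=P.reshape(-1,3)
q=Q[(np.hypot(Q[:,0]-.572,Q[:,1]+.215)<.085)&(Q[:,2]>.025)&(Q[:,2]<.035)]
r=cv2.minAreaRect((q[:,:2]*1000).astype(np.float32)); print(len(q),np.median(q,0).round(4),r)
print('jar-ish',[ (z,P[v,u].round(3)) for z,(u,v) in dict(a=(253,250),b=(230,260)).items()])
E
```

```text
[ 0.60030676 -0.30148115  0.42215515] [-0.52   0.572  1.097  0.     1.474 -0.781] [[-0.2579, 0.9662, -0.0007], [0.9662, 0.2579, 0.0005], [0.0007, -0.0006, -1.0]] 0.012016183378495046
5856 [ 0.5692 -0.2106  0.0291] ((570.0789184570312, -214.12127685546875), (104.45970153808594, 105.33792114257812), 28.164093017578125)
jar-ish [('a', array([ 0.6  , -0.302,  0.248])), ('b', array([ 0.588, -0.294,  0.283]))]
```

View pics/w3.png

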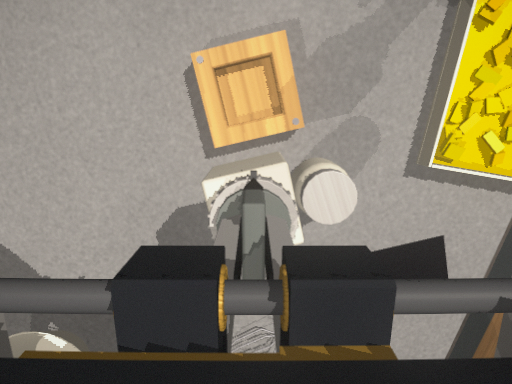

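The block sits at wrist (247,90) with a clear recess. The held jar is at (253,200) with the nose at (253,175). Checking the held jar's yaw and offset.

```bash
python3 - <<'E'
from h import *
c=load('w3'); P=cloud(c); Q=P.reshape(-1,3)
tx,ty=.6003,-.3015
d=np.hypot(Q[:,0]-tx,Q[:,1]-ty)
for lo,hi in((.18,.205),):
    m=(Q[:,2]>lo)&(Q[:,2]<hi)&(d<.046); q=Q[m]
    print(len(q),np.median(q,0).round(4))
    A=np.c_[q[:,:2],np.ones(len(q))]; print('plane',np.linalg.lstsq(A,q[:,2],rcond=None)[0].round(4))
    # rotate by hypothesised yaw, report extents
    best=[]
    for a in np.arange(20,40,.25):
        r=np.radians(a); R=np.array([[np.cos(r),np.sin(r)],[-np.sin(r),np.cos(r)]])
        w=(q[:,:2]-[tx,ty])@R.T; e=np.percentile(w,[.5,99.5],axis=0); best.append((np.prod(e[1]-e[0]),a,(e*1000).round(1).tolist()))
    print(sorted(best)[0]); print(cv2.minAreaRect((q[:,:2]*1000).astype(np.float32)))
# top face of block plane & recess floor
m=(np.hypot(Q[:,0]-.57,Q[:,1]+.214)<.028); q=Q[m]; print('floor',len(q),np.median(q[:,2]))
# recess: floor points extents in the block frame
r=np.radians(28.16);R=np.array([[np.cos(r),np.sin(r)],[-np.sin(r),np.cos(r)]])
w=(Q[:,:2]-[.5701,-.2141])@R.T
mm=(abs(w)<.05).all(1)&(Q[:,2]<.026)&(Q[:,2]>.005)
e=w[mm]; print('recess pts',len(e),np.percentile(e,[0.5,99.5],axis=0).round(4))
mm=(abs(w)<.05).all(1)&(Q[:,2]>.0275)
for ax in(0,1):
  for s in(-1,1):
    k=mm&(abs(w[:,1-ax])<.02)&(w[:,ax]*s>0); print(ax,s,np.percentile(w[k,ax]*s,[0,1,99]).round(4))
E
```

```text
1749 [ 0.5968 -0.2779  0.1914]
plane [ 0.0111 -0.0222  0.1786]
(np.float64(0.0034694133672850936), np.float64(28.0), [[-30.0, -26.9], [29.5, 31.4]])
((599.0467529296875, -300.16265869140625), (60.0992317199707, 59.45763397216797), 28.083986282348633)
floor 1895 0.011170053018059678
recess pts 3444 [[-0.0317 -0.0319]
 [ 0.0326  0.0326]]
0 -1 [0.0315 0.0318 0.0498]
0 1 [0.0319 0.0327 0.0498]
1 -1 [0.0321 0.0324 0.0498]
1 1 [0.0322 0.0328 0.0498]
```

Held jar yaw 28.1° against block yaw 28.2°, with about 1 mm offset. Moving over the recess and partway down.

Call:
move_arm(
  targets=[
    {"x":0.4,"y":-0.2,"z":0,"rx":0,"ry":0,"rz":0,"hand":0},
    {"x":0.8,"y":0,"z":0,"rx":0,"ry":0,"rz":0,"hand":0},
    {"x":0.8,"y":0,"z":0,"rx":0,"ry":0,"rz":0,"hand":0},
    {"x":0.7,"y":0,"z":0,"rx":0,"ry":0,"rz":0,"hand":0},
    {"x":0.35,"y":0,"z":0,"rx":0,"ry":0,"rz":0,"hand":0},
    {"x":0,"y":0,"z":0.4,"rx":0,"ry":0,"rz":0,"hand":0},
    {"x":0,"y":0,"z":0.8,"rx":0,"ry":0,"rz":0,"hand":0},
    {"x":0,"y":0,"z":0.8,"rx":0,"ry":0,"rz":0,"hand":0},
    {"x":0,"y":0,"z":0.6,"rx":0,"ry":0,"rz":0,"hand":0},
    {"x":0,"y":0,"z":0.3,"rx":0,"ry":0,"rz":0,"hand":0},
    {"x":0,"y":0,"z":0,"rx":0,"ry":0,"rz":0,"hand":0},
    {"x":0,"y":0,"z":0,"rx":0,"ry":0,"rz":0,"hand":0},
  ],
)

```text
clock: 10.8
position: [0.5711, -0.2153, 0.3361]
tool_rot: [[-0.259, 0.966, 0.001], [0.966, 0.259, -0.0], [-0.001, 0.001, -1.0]]
wrist_force: [-0.1, -0.2, -2.3]
grip_width: 0.0115
```

```bash
python3 - <<'E'
from h import *
st=ctrl.read_state(); print(st['position'],st['wrist_force'],st['torque'],st['tool_rot'].round(4).tolist())
w=cap('wrist','w4'); s=cap('scene','s4')
a=cv2.resize(s['color'][140:260,110:230],(600,600),interpolation=cv2.INTER_CUBIC)
cv2.imwrite('pics/s4c.png',a[:,:,::-1])
P=cloud(w); Q=P.reshape(-1,3)
q=Q[(np.hypot(Q[:,0]-.57,Q[:,1]+.214)<.078)&(Q[:,2]>.025)&(Q[:,2]<.035)]
print(len(q),cv2.minAreaRect((q[:,:2]*1000).astype(np.float32)))
q=Q[(np.hypot(Q[:,0]-.57,Q[:,1]+.214)<.05)&(Q[:,2]>.095)&(Q[:,2]<.112)]
print(len(q),cv2.minAreaRect((q[:,:2]*1000).astype(np.float32)),np.median(q[:,2]))
E
```

```text
[ 0.57107256 -0.21533328  0.33613896] [-0.1270189  -0.16200168 -2.28169143] [-0.03091587 -0.10092717  0.03223458] [[-0.2592, 0.9658, 0.0006], [0.9658, 0.2592, -0.0003], [-0.0005, 0.0005, -1.0]]
5297 ((570.518798828125, -213.98883056640625), (105.48426818847656, 105.58208465576172), 28.0731201171875)
1588 ((570.0621948242188, -214.25845336914062), (60.328346252441406, 59.37626647949219), 28.338363647460938) 0.1052093740395175
```

View pics/s4c.png

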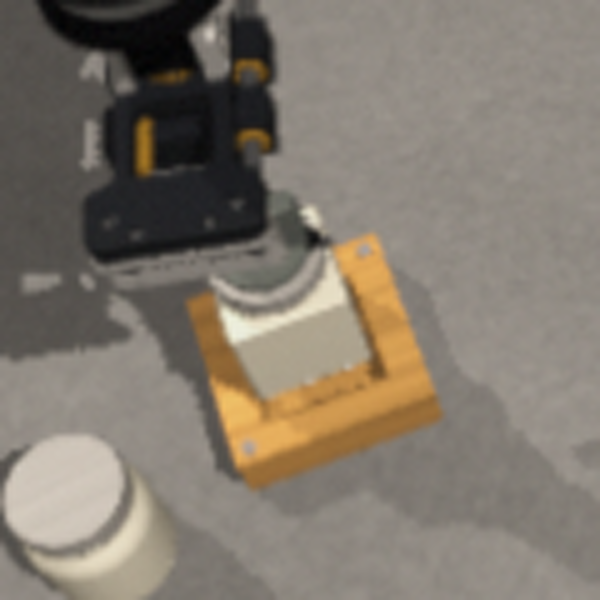

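View pics/w4.png

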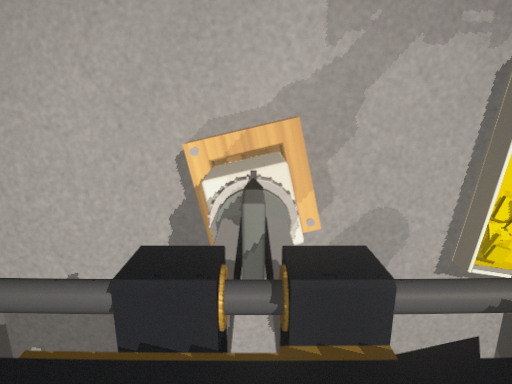

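The jar (570.1,-214.3 mm) and block (570.5,-214.0 mm) line up within 0.5 mm in the same picture. Lowering slowly.

Call:
move_arm(
  targets=[
    {"x":0,"y":0,"z":0.1,"rx":0,"ry":0,"rz":0,"hand":0},
    {"x":0,"y":0,"z":0.1,"rx":0,"ry":0,"rz":0,"hand":0},
    {"x":0,"y":0,"z":0.1,"rx":0,"ry":0,"rz":0,"hand":0},
    {"x":0,"y":0,"z":0.1,"rx":0,"ry":0,"rz":0,"hand":0},
    {"x":0,"y":0,"z":0.05,"rx":0,"ry":0,"rz":0,"hand":0},
    {"x":0,"y":0,"z":0,"rx":0,"ry":0,"rz":0,"hand":0},
  ],
)

```text
clock: 11.5
position: [0.5709, -0.2149, 0.3219]
tool_rot: [[-0.26, 0.966, -0.0], [0.966, 0.26, 0.0], [0.0, -0.0, -1.0]]
wrist_force: [0.6, 0.0, -2.8]
grip_width: 0.0117
```

Call:
move_arm(
  targets=[
    {"x":0,"y":0,"z":0.08,"rx":0,"ry":0,"rz":0,"hand":0},
    {"x":0,"y":0,"z":0.08,"rx":0,"ry":0,"rz":0,"hand":0},
    {"x":0,"y":0,"z":0.08,"rx":0,"ry":0,"rz":0,"hand":0},
    {"x":0,"y":0,"z":0,"rx":0,"ry":0,"rz":0,"hand":0},
  ],
)

```text
clock: 11.9
position: [0.5709, -0.2149, 0.3145]
tool_rot: [[-0.26, 0.966, -0.001], [0.966, 0.26, 0.0], [0.0, -0.0, -1.0]]
wrist_force: [0.5, -0.4, -2.8]
grip_width: 0.0117
```

Call:
move_arm(
  targets=[
    {"x":0,"y":0,"z":0.06,"rx":0,"ry":0,"rz":0,"hand":0},
    {"x":0,"y":0,"z":0.06,"rx":0,"ry":0,"rz":0,"hand":0},
    {"x":0,"y":0,"z":0.06,"rx":0,"ry":0,"rz":0,"hand":0},
    {"x":0,"y":0,"z":0.04,"rx":0,"ry":0,"rz":0,"hand":0},
    {"x":0,"y":0,"z":0,"rx":0,"ry":0,"rz":0,"hand":0},
  ],
)

```text
clock: 12.4
position: [0.5709, -0.2149, 0.3081]
tool_rot: [[-0.26, 0.966, -0.0], [0.966, 0.26, 0.0], [0.0, -0.0, -1.0]]
wrist_force: [0.6, -1.0, -3.4]
grip_width: 0.0119
```

Call:
move_arm(
  targets=[
    {"x":0,"y":0,"z":0.03,"rx":0,"ry":0,"rz":0,"hand":0},
    {"x":0,"y":0,"z":0,"rx":0,"ry":0,"rz":0,"hand":0},
  ],
)

```text
clock: 12.6
position: [0.5709, -0.2149, 0.3074]
tool_rot: [[-0.26, 0.966, -0.0], [0.966, 0.26, 0.0], [0.0, -0.0, -1.0]]
wrist_force: [0.1, 0.1, -3.1]
grip_width: 0.0123
```

Call:
move_arm(
  targets=[
    {"x":0,"y":0,"z":0.03,"rx":0,"ry":0,"rz":0,"hand":0},
    {"x":0,"y":0,"z":0,"rx":0,"ry":0,"rz":0,"hand":0},
  ],
)

```text
clock: 12.8
position: [0.5709, -0.2149, 0.3065]
tool_rot: [[-0.26, 0.966, -0.0], [0.966, 0.26, 0.0], [0.0, -0.0, -1.0]]
wrist_force: [0.0, -0.2, -3.1]
grip_width: 0.0117
```

```bash
python3 -c "
from h import *
st=ctrl.read_state(); print(st['position'],st['wrist_force'],st['torque'])"
```

```text
[ 0.57089841 -0.21492539  0.30646303] [ 1.26438213e-03 -1.51643051e-01 -3.05988438e+00] [-0.04622264 -0.13628744 -0.00769236]
```

Call:
move_arm(
  targets=[
    {"x":0,"y":0,"z":0.02,"rx":0,"ry":0,"rz":0,"hand":0},
    {"x":0,"y":0,"z":0,"rx":0,"ry":0,"rz":0,"hand":0},
  ],
)

```text
clock: 13.0
position: [0.5709, -0.2149, 0.3059]
tool_rot: [[-0.26, 0.966, -0.0], [0.966, 0.26, 0.0], [0.0, -0.0, -1.0]]
wrist_force: [0.5, -0.3, -2.5]
grip_width: 0.012
```

Call:
move_arm(
  targets=[
    {"x":0,"y":0,"z":0.02,"rx":0,"ry":0,"rz":0,"hand":0},
    {"x":0,"y":0,"z":0,"rx":0,"ry":0,"rz":0,"hand":0},
  ],
)

```text
clock: 13.2
position: [0.571, -0.2149, 0.3056]
tool_rot: [[-0.26, 0.966, 0.0], [0.966, 0.26, -0.0], [-0.0, 0.0, -1.0]]
wrist_force: [0.3, 0.1, -1.1]
grip_width: 0.0113
```

Call:
move_arm(
  targets=[
    {"x":0,"y":0,"z":0,"rx":0,"ry":0,"rz":0,"hand":0},
  ],
)

```text
clock: 13.3
position: [0.571, -0.2149, 0.3056]
tool_rot: [[-0.26, 0.966, 0.0], [0.966, 0.26, -0.0], [-0.0, 0.0, -1.0]]
wrist_force: [0.0, 0.6, 0.1]
grip_width: 0.0121
```

The jar's weight is now taken by the floor at z = 0.3056, exactly 12 mm above its table height. Quick check of the seat and the nose and mark, then turning.

```bash
python3 - <<'E'
from h import *
st=ctrl.read_state(); print(st['position'],st['wrist_force'],st['torque'])
w=cap('wrist','w5')
a=cv2.resize(w['color'][110:250,180:330],(750,560)[:2] if 0 else (600,560),interpolation=cv2.INTER_CUBIC)
cv2.imwrite('pics/w5c.png',a[:,:,::-1])
P=cloud(w);Q=P.reshape(-1,3)
q=Q[(np.hypot(Q[:,0]-.57,Q[:,1]+.214)<.05)&(Q[:,2]>.065)&(Q[:,2]<.082)]
print(len(q),cv2.minAreaRect((q[:,:2]*1000).astype(np.float32)),np.median(q[:,2]))
E
```

```text
[ 0.57095665 -0.21487859  0.30556287] [0.02312885 0.57646942 0.08026055] [ 0.14872066 -0.11187573  0.0231637 ]
1595 ((569.86669921875, -213.61099243164062), (60.121707916259766, 59.28094482421875), 28.381237030029297) 0.07474754945176748
```

View pics/w5c.png

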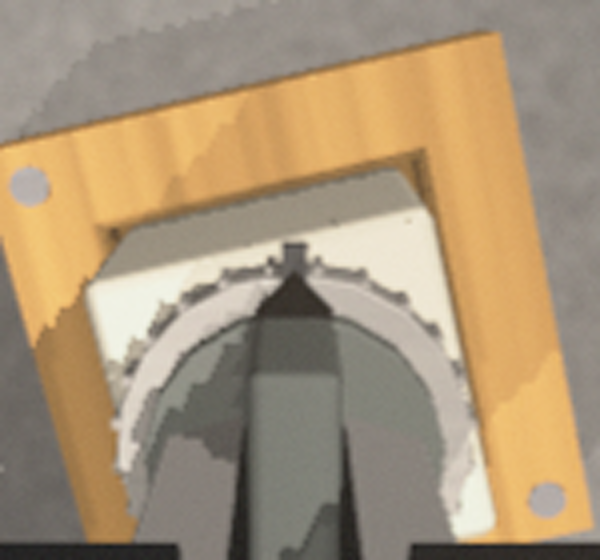

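The jar is seated in the recess with its upper face at 0.075, and nose and mark are in line at crop (294,260). Turning clockwise in small steps, reading the torque each time.

Call:
move_arm(
  targets=[
    {"x":0,"y":0,"z":0,"rx":0,"ry":0,"rz":0.4,"hand":0},
    {"x":0,"y":0,"z":0,"rx":0,"ry":0,"rz":0.5,"hand":0},
    {"x":0,"y":0,"z":0,"rx":0,"ry":0,"rz":0.5,"hand":0},
    {"x":0,"y":0,"z":0,"rx":0,"ry":0,"rz":0.5,"hand":0},
  ],
)

```text
clock: 13.75
position: [0.5709, -0.215, 0.3055]
tool_rot: [[-0.095, 0.995, 0.0], [0.995, 0.095, -0.0], [-0.0, 0.0, -1.0]]
wrist_force: [-0.8, -0.3, 0.7]
grip_width: 0.0118
```

```bash
cat > st.py <<'E'
from h import *
st=ctrl.read_state(); R=st['tool_rot']
print('clk',st['clock'],'pos',st['position'].round(4),'yaw',np.degrees(np.arctan2(R[1,0],R[0,0])).round(2),'F',st['wrist_force'].round(1),'T',st['torque'].round(3),'w',round(st['grip_width'],4),'q6',st['qpos'][5].round(3),'tau6',st['tau'][5].round(3))
E
python3 st.py
```

```text
clk 13.75 pos [ 0.5709 -0.215   0.3055] yaw 95.44 F [-0.8 -0.3  0.7] T [ 0.014 -0.065  0.029] w 0.0118 q6 -0.515 tau6 -0.881
```

Call:
move_arm(
  targets=[
    {"x":0,"y":0,"z":0,"rx":0,"ry":0,"rz":0.5,"hand":0},
    {"x":0,"y":0,"z":0,"rx":0,"ry":0,"rz":0.5,"hand":0},
    {"x":0,"y":0,"z":0,"rx":0,"ry":0,"rz":0.5,"hand":0},
  ],
)

```text
clock: 14.05
position: [0.5709, -0.215, 0.3055]
tool_rot: [[0.036, 0.999, 0.0], [0.999, -0.036, -0.0], [-0.0, 0.0, -1.0]]
wrist_force: [-0.3, 0.9, -0.6]
grip_width: 0.012
```

```bash
python3 st.py
```

```text
clk 14.05 pos [ 0.5709 -0.215   0.3055] yaw 87.94 F [-0.3  0.9 -0.6] T [-0.004  0.038  0.028] w 0.012 q6 -0.384 tau6 -0.88
```

Call:
move_arm(
  targets=[
    {"x":0,"y":0,"z":0,"rx":0,"ry":0,"rz":0.4,"hand":0},
    {"x":0,"y":0,"z":0,"rx":0,"ry":0,"rz":0.4,"hand":0},
    {"x":0,"y":0,"z":0,"rx":0,"ry":0,"rz":0.4,"hand":0},
  ],
)

```text
clock: 14.35
position: [0.5709, -0.2149, 0.3056]
tool_rot: [[0.14, 0.99, 0.0], [0.99, -0.14, -0.0], [-0.0, 0.0, -1.0]]
wrist_force: [-1.4, 0.1, 1.3]
grip_width: 0.0119
```

```bash
python3 st.py
```

```text
clk 14.35 pos [ 0.5709 -0.2149  0.3056] yaw 81.96 F [-1.4  0.1  1.3] T [ 0.017  0.132 -0.022] w 0.0119 q6 -0.28 tau6 -0.697
```

Call:
move_arm(
  targets=[
    {"x":0,"y":0,"z":0,"rx":0,"ry":0,"rz":0.4,"hand":0},
    {"x":0,"y":0,"z":0,"rx":0,"ry":0,"rz":0.4,"hand":0},
    {"x":0,"y":0,"z":0,"rx":0,"ry":0,"rz":0.4,"hand":0},
  ],
)

```text
clock: 14.65
position: [0.5709, -0.2149, 0.3056]
tool_rot: [[0.243, 0.97, 0.0], [0.97, -0.243, -0.0], [-0.0, 0.0, -1.0]]
wrist_force: [-0.6, 0.1, 1.0]
grip_width: 0.0117
```

```bash
python3 st.py
```

```text
clk 14.65 pos [ 0.5709 -0.2149  0.3056] yaw 75.96 F [-0.6  0.1  1. ] T [0.089 0.222 0.012] w 0.0117 q6 -0.175 tau6 -0.697
```

Call:
move_arm(
  targets=[
    {"x":0,"y":0,"z":0,"rx":0,"ry":0,"rz":0.4,"hand":0},
    {"x":0,"y":0,"z":0,"rx":0,"ry":0,"rz":0.4,"hand":0},
    {"x":0,"y":0,"z":0,"rx":0,"ry":0,"rz":0.4,"hand":0},
  ],
)

```text
clock: 14.95
position: [0.5709, -0.215, 0.3056]
tool_rot: [[0.343, 0.939, 0.0], [0.939, -0.343, -0.0], [-0.0, 0.0, -1.0]]
wrist_force: [-0.7, 0.6, 1.2]
grip_width: 0.0116
```

```bash
python3 st.py
```

```text
clk 14.95 pos [ 0.5709 -0.215   0.3056] yaw 69.96 F [-0.7  0.6  1.2] T [0.128 0.28  0.019] w 0.0116 q6 -0.07 tau6 -0.697
```

Call:
move_arm(
  targets=[
    {"x":0,"y":0,"z":0,"rx":0,"ry":0,"rz":0.4,"hand":0},
    {"x":0,"y":0,"z":0,"rx":0,"ry":0,"rz":0.4,"hand":0},
    {"x":0,"y":0,"z":0,"rx":0,"ry":0,"rz":0.4,"hand":0},
  ],
)

```text
clock: 15.25
position: [0.5709, -0.215, 0.3056]
tool_rot: [[0.439, 0.898, 0.0], [0.898, -0.439, -0.0], [-0.0, 0.0, -1.0]]
wrist_force: [-1.5, 0.9, 1.0]
grip_width: 0.0118
```

```bash
python3 - <<'E'
exec(open('st.py').read())
w=cap('wrist','w6')
cv2.imwrite('pics/w6c.png',cv2.resize(w['color'][110:250,180:330],(600,560),interpolation=cv2.INTER_CUBIC)[:,:,::-1])
E
```

```text
clk 15.25 pos [ 0.5709 -0.215   0.3056] yaw 63.96 F [-1.5  0.9  1. ] T [0.072 0.306 0.077] w 0.0118 q6 0.034 tau6 -0.697
```

View pics/w6c.png

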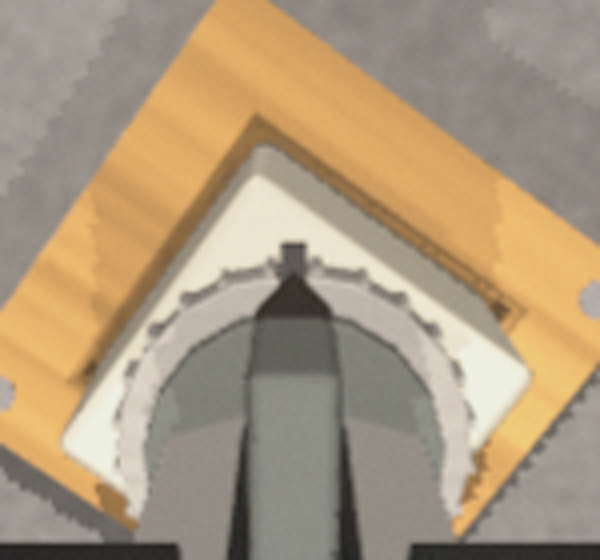

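After 41° of turning the jar is held by the block and the mark is still under the nose, so the collar isn't tight yet. Continuing.

Call:
move_arm(
  targets=[
    {"x":0,"y":0,"z":0,"rx":0,"ry":0,"rz":0.4,"hand":0},
    {"x":0,"y":0,"z":0,"rx":0,"ry":0,"rz":0.4,"hand":0},
    {"x":0,"y":0,"z":0,"rx":0,"ry":0,"rz":0.4,"hand":0},
  ],
)

```text
clock: 15.6
position: [0.5709, -0.2149, 0.3056]
tool_rot: [[0.53, 0.848, 0.0], [0.848, -0.53, -0.0], [-0.0, 0.0, -1.0]]
wrist_force: [-2.1, 1.2, 1.4]
grip_width: 0.0121
```

```bash
python3 st.py
```

```text
clk 15.6 pos [ 0.5709 -0.2149  0.3056] yaw 58.01 F [-2.1  1.2  1.4] T [0.183 0.358 0.053] w 0.0121 q6 0.138 tau6 -0.7
```

Call:
move_arm(
  targets=[
    {"x":0,"y":0,"z":0,"rx":0,"ry":0,"rz":0.4,"hand":0},
    {"x":0,"y":0,"z":0,"rx":0,"ry":0,"rz":0.4,"hand":0},
    {"x":0,"y":0,"z":0,"rx":0,"ry":0,"rz":0.4,"hand":0},
  ],
)

```text
clock: 15.9
position: [0.5709, -0.2149, 0.3055]
tool_rot: [[0.616, 0.788, -0.0], [0.788, -0.616, 0.0], [-0.0, -0.0, -1.0]]
wrist_force: [-1.0, 0.8, 1.5]
grip_width: 0.0118
```

```bash
python3 st.py
```

```text
clk 15.9 pos [ 0.5709 -0.2149  0.3055] yaw 52.01 F [-1.   0.8  1.5] T [0.156 0.419 0.024] w 0.0118 q6 0.243 tau6 -0.697
```

Call:
move_arm(
  targets=[
    {"x":0,"y":0,"z":0,"rx":0,"ry":0,"rz":0.4,"hand":0},
    {"x":0,"y":0,"z":0,"rx":0,"ry":0,"rz":0.4,"hand":0},
    {"x":0,"y":0,"z":0,"rx":0,"ry":0,"rz":0.4,"hand":0},
  ],
)

```text
clock: 16.2
position: [0.5709, -0.2149, 0.3056]
tool_rot: [[0.695, 0.719, -0.0], [0.719, -0.695, 0.0], [0.0, -0.0, -1.0]]
wrist_force: [-1.1, 1.3, 1.1]
grip_width: 0.0117
```

```bash
python3 st.py
```

```text
clk 16.2 pos [ 0.5709 -0.2149  0.3056] yaw 46.01 F [-1.1  1.3  1.1] T [0.292 0.397 0.038] w 0.0117 q6 0.348 tau6 -0.697
```

Call:
move_arm(
  targets=[
    {"x":0,"y":0,"z":0,"rx":0,"ry":0,"rz":0.4,"hand":0},
    {"x":0,"y":0,"z":0,"rx":0,"ry":0,"rz":0.4,"hand":0},
    {"x":0,"y":0,"z":0,"rx":0,"ry":0,"rz":0.4,"hand":0},
  ],
)

```text
clock: 16.5
position: [0.5709, -0.2149, 0.3056]
tool_rot: [[0.766, 0.643, -0.0], [0.643, -0.766, 0.0], [-0.0, -0.0, -1.0]]
wrist_force: [-1.7, 1.5, 1.8]
grip_width: 0.012
```

```bash
python3 st.py
```

```text
clk 16.5 pos [ 0.5709 -0.2149  0.3056] yaw 40.01 F [-1.7  1.5  1.8] T [0.289 0.372 0.001] w 0.012 q6 0.452 tau6 -0.697
```

Call:
move_arm(
  targets=[
    {"x":0,"y":0,"z":0,"rx":0,"ry":0,"rz":0.4,"hand":0},
    {"x":0,"y":0,"z":0,"rx":0,"ry":0,"rz":0.4,"hand":0},
    {"x":0,"y":0,"z":0,"rx":0,"ry":0,"rz":0.4,"hand":0},
  ],
)

```text
clock: 16.8
position: [0.5709, -0.2149, 0.3056]
tool_rot: [[0.829, 0.559, -0.0], [0.559, -0.829, 0.0], [-0.0, -0.0, -1.0]]
wrist_force: [-2.1, 1.0, 3.3]
grip_width: 0.0121
```

```bash
python3 - <<'E'
exec(open('st.py').read())
w=cap('wrist','w7')
cv2.imwrite('pics/w7c.png',cv2.resize(w['color'][110:250,180:330],(600,560),interpolation=cv2.INTER_CUBIC)[:,:,::-1])
E
```

```text
clk 16.8 pos [ 0.5709 -0.2149  0.3056] yaw 34.01 F [-2.1  1.   3.3] T [0.326 0.471 0.057] w 0.0121 q6 0.557 tau6 -0.697
```

View pics/w7c.png

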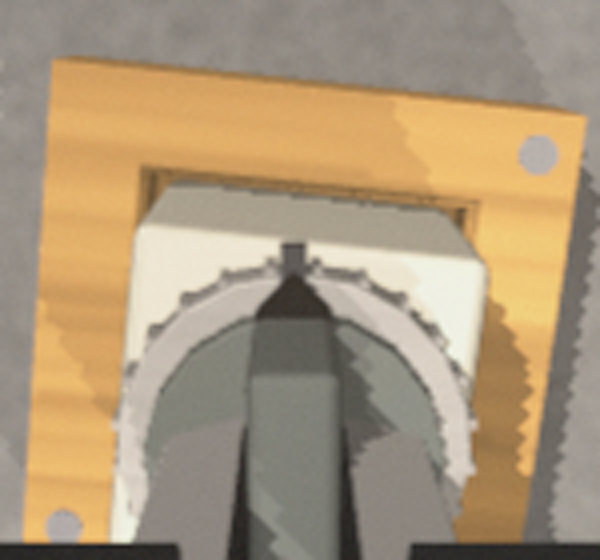

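Turned 71°, and nose and mark are still in line. Continuing.

Call:
move_arm(
  targets=[
    {"x":0,"y":0,"z":0,"rx":0,"ry":0,"rz":0.4,"hand":0},
    {"x":0,"y":0,"z":0,"rx":0,"ry":0,"rz":0.4,"hand":0},
    {"x":0,"y":0,"z":0,"rx":0,"ry":0,"rz":0.4,"hand":0},
  ],
)

```text
clock: 17.15
position: [0.5709, -0.2149, 0.3056]
tool_rot: [[0.883, 0.47, -0.0], [0.47, -0.883, 0.0], [-0.0, -0.0, -1.0]]
wrist_force: [-1.9, 1.8, 2.4]
grip_width: 0.0115
```

```bash
python3 st.py
```

```text
clk 17.15 pos [ 0.5709 -0.2149  0.3056] yaw 28.04 F [-1.9  1.8  2.4] T [ 0.373  0.512 -0.003] w 0.0115 q6 0.661 tau6 -0.7
```

Call:
move_arm(
  targets=[
    {"x":0,"y":0,"z":0,"rx":0,"ry":0,"rz":0.4,"hand":0},
    {"x":0,"y":0,"z":0,"rx":0,"ry":0,"rz":0.4,"hand":0},
  ],
)

```text
clock: 17.35
position: [0.571, -0.2149, 0.3056]
tool_rot: [[0.913, 0.408, 0.001], [0.408, -0.913, -0.0], [0.0, 0.0, -1.0]]
wrist_force: [0.7, 3.7, 1.9]
grip_width: 0.0118
```

```bash
python3 st.py
```

```text
clk 17.35 pos [ 0.571  -0.2149  0.3056] yaw 24.05 F [0.7 3.7 1.9] T [ 0.522 -0.098  0.257] w 0.0118 q6 0.731 tau6 -0.476
```

The torque is rising (0.257 N m), so the collar has gone tight. Turning in small steps now.

Call:
move_arm(
  targets=[
    {"x":0,"y":0,"z":0,"rx":0,"ry":0,"rz":0.3,"hand":0},
    {"x":0,"y":0,"z":0,"rx":0,"ry":0,"rz":0.3,"hand":0},
    {"x":0,"y":0,"z":0,"rx":0,"ry":0,"rz":0,"hand":0},
  ],
)

```text
clock: 17.65
position: [0.5711, -0.2147, 0.3056]
tool_rot: [[0.933, 0.359, 0.001], [0.359, -0.933, 0.0], [0.001, 0.0, -1.0]]
wrist_force: [0.7, 2.8, 1.6]
grip_width: 0.0116
```

```bash
python3 - <<'E'
exec(open('st.py').read())
w=cap('wrist','w8')
cv2.imwrite('pics/w8c.png',cv2.resize(w['color'][110:250,180:330],(600,560),interpolation=cv2.INTER_CUBIC)[:,:,::-1])
E
```

```text
clk 17.65 pos [ 0.5711 -0.2147  0.3056] yaw 21.04 F [0.7 2.8 1.6] T [ 0.766 -0.206  0.449] w 0.0116 q6 0.784 tau6 0.898
```

View pics/w8c.png

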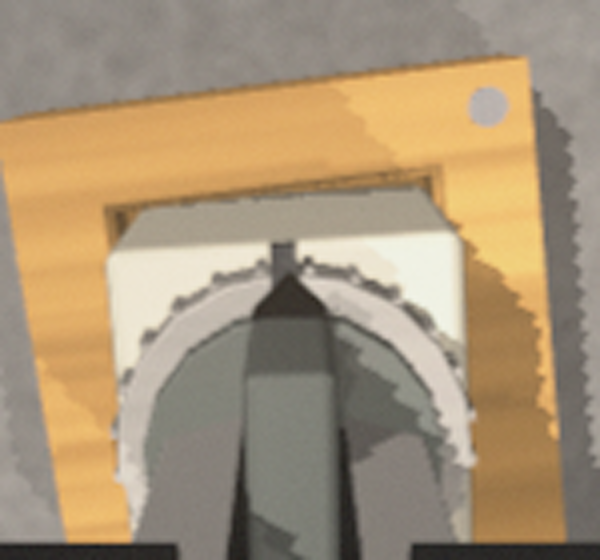

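Torque is at 0.449 N m, the clutch level, and the mark at crop (284,258) is just starting to fall behind the nose tip at (290,280). Turning about 8° more.

Call:
move_arm(
  targets=[
    {"x":0,"y":0,"z":0,"rx":0,"ry":0,"rz":0.4,"hand":0},
    {"x":0,"y":0,"z":0,"rx":0,"ry":0,"rz":0.4,"hand":0},
    {"x":0,"y":0,"z":0,"rx":0,"ry":0,"rz":0.4,"hand":0},
    {"x":0,"y":0,"z":0,"rx":0,"ry":0,"rz":0.4,"hand":0},
    {"x":0,"y":0,"z":0,"rx":0,"ry":0,"rz":0,"hand":0},
  ],
)

```text
clock: 18.2
position: [0.571, -0.2147, 0.3056]
tool_rot: [[0.974, 0.226, 0.001], [0.226, -0.974, 0.0], [0.001, 0.0, -1.0]]
wrist_force: [1.7, 3.3, 3.1]
grip_width: 0.0119
```

```bash
python3 - <<'E'
exec(open('st.py').read())
w=cap('wrist','w9')
cv2.imwrite('pics/w9c.png',cv2.resize(w['color'][110:250,180:330],(600,560),interpolation=cv2.INTER_CUBIC)[:,:,::-1])
E
```

```text
clk 18.2 pos [ 0.571  -0.2147  0.3056] yaw 13.07 F [1.7 3.3 3.1] T [ 0.945 -0.285  0.437] w 0.0119 q6 0.923 tau6 1.082
```

View pics/w9c.png

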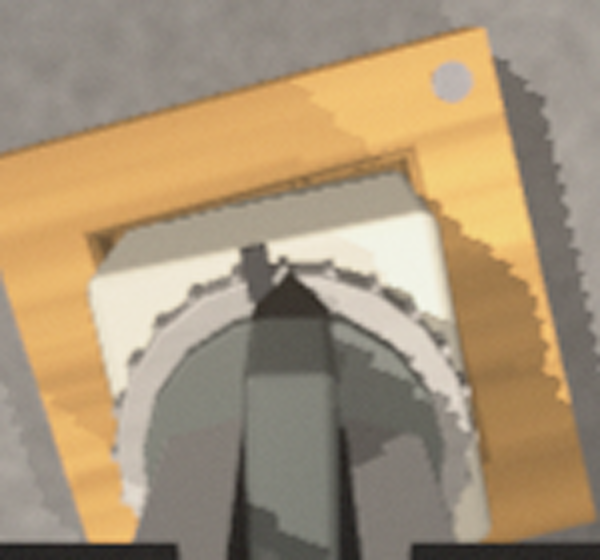

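The clutch is clearly slipping, about 9° so far (mark at crop (255,260), nose at (290,280)). I'll add 5° for margin, then let go.

Call:
move_arm(
  targets=[
    {"x":0,"y":0,"z":0,"rx":0,"ry":0,"rz":0.4,"hand":0},
    {"x":0,"y":0,"z":0,"rx":0,"ry":0,"rz":0.4,"hand":0},
    {"x":0,"y":0,"z":0,"rx":0,"ry":0,"rz":0.2,"hand":0},
    {"x":0,"y":0,"z":0,"rx":0,"ry":0,"rz":0,"hand":0},
  ],
)

```text
clock: 18.65
position: [0.571, -0.2148, 0.3056]
tool_rot: [[0.99, 0.141, 0.001], [0.141, -0.99, 0.0], [0.001, -0.0, -1.0]]
wrist_force: [1.5, 4.7, 3.4]
grip_width: 0.0118
```

Call:
move_arm(
  targets=[
    {"x":0,"y":0,"z":0,"rx":0,"ry":0,"rz":0,"hand":0.3},
    {"x":0,"y":0,"z":0,"rx":0,"ry":0,"rz":0,"hand":0.6},
    {"x":0,"y":0,"z":0,"rx":0,"ry":0,"rz":0,"hand":0.6},
    {"x":0,"y":0,"z":0,"rx":0,"ry":0,"rz":0,"hand":0.6},
    {"x":0,"y":0,"z":0,"rx":0,"ry":0,"rz":0,"hand":0.6},
  ],
)

```text
clock: 19.15
position: [0.5709, -0.215, 0.3052]
tool_rot: [[0.99, 0.14, -0.0], [0.14, -0.99, -0.0], [-0.0, 0.0, -1.0]]
wrist_force: [-0.7, 0.3, -0.6]
grip_width: 0.0488
```

```bash
python3 st.py
```

```text
clk 19.15 pos [ 0.5709 -0.215   0.3052] yaw 8.04 F [-0.7  0.3 -0.6] T [-0.028  0.004 -0.015] w 0.0488 q6 1.01 tau6 -0.004
```

Released. Rising clear and checking.

Call:
move_arm(
  targets=[
    {"x":0,"y":0,"z":-0.2,"rx":0,"ry":0,"rz":0,"hand":0.6},
    {"x":0,"y":0,"z":-0.5,"rx":0,"ry":0,"rz":0,"hand":0.6},
    {"x":0,"y":0,"z":-0.8,"rx":0,"ry":0,"rz":0,"hand":0.6},
    {"x":0,"y":0,"z":-0.8,"rx":0,"ry":0,"rz":0,"hand":0.6},
    {"x":0,"y":0,"z":-0.8,"rx":0,"ry":0,"rz":0,"hand":0.6},
    {"x":0,"y":0,"z":0,"rx":0,"ry":0,"rz":0,"hand":0.6},
    {"x":0,"y":0,"z":0,"rx":0,"ry":0,"rz":0,"hand":0.6},
  ],
)

```text
clock: 19.85
position: [0.5708, -0.2148, 0.399]
tool_rot: [[0.99, 0.14, 0.001], [0.14, -0.99, -0.0], [0.001, 0.001, -1.0]]
wrist_force: [-0.3, 1.1, -0.4]
grip_width: 0.0565
```

```bash
python3 - <<'E'
exec(open('st.py').read())
w=cap('wrist','w10')
cv2.imwrite('pics/w10c.png',cv2.resize(w['color'][100:240,180:330],(600,560),interpolation=cv2.INTER_CUBIC)[:,:,::-1])
P=cloud(w);Q=P.reshape(-1,3)
d=np.hypot(Q[:,0]-.571,Q[:,1]+.2145)
for nm,lo,hi,rr in(('bar',.125,.14,.03),('body',.065,.084,.05),('block',.025,.035,.08)):
    q=Q[(d<rr)&(Q[:,2]>lo)&(Q[:,2]<hi)]
    print(nm,len(q),cv2.minAreaRect((q[:,:2]*1000).astype(np.float32)),np.median(q[:,2]))
q=Q[(d<.05)&(Q[:,2]>.065)&(Q[:,2]<.084)];print(np.linalg.lstsq(np.c_[q[:,:2],np.ones(len(q))],q[:,2],rcond=None)[0])
t0=load('top0');t=cap('top','t3')
P0=cloud(t0);P1=cloud(t)
for nm,(u,v) in dict(cup=(215,149),tin=(235,214),rj=(366,128)).items():
    for P in(P0,P1):
        R=P[v-25:v+26,u-25:u+26].reshape(-1,3);R=R[R[:,2]>.045];print(nm,np.nanmean(R,0).round(4),end=' ')
    print()
E
```

```text
clk 19.85 pos [ 0.5708 -0.2148  0.399 ] yaw 8.05 F [-0.3  1.1 -0.4] T [ 0.055  0.031 -0.02 ] w 0.0565 q6 1.01 tau6 0.0
bar 856 ((570.5516357421875, -214.32611083984375), (45.594688415527344, 11.993849754333496), 10.14933967590332) 0.13209087513491263
body 905 ((570.1675415039062, -214.42593383789062), (60.41764831542969, 60.03664016723633), 24.703535079956055) 0.0748642577285265
block 4753 ((569.558349609375, -214.26023864746094), (105.50898742675781, 105.63539123535156), 28.07941246032715) 0.029269120725804287
[-0.01002049 -0.00239276  0.07990722]
cup [0.6429 0.1019 0.0733] cup [0.6429 0.1018 0.0731] 
tin [0.4624 0.0525 0.0528] tin [0.4624 0.0524 0.0529] 
rj [ 0.6768 -0.2953  0.0752] rj [ 0.57   -0.187   0.4982]
```

View pics/w10c.png

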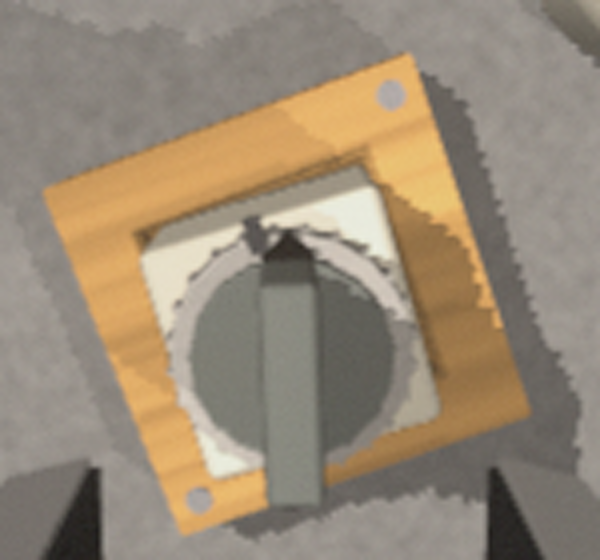

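```bash
python3 - <<'E'
from h import *
w=load('w10'); c=np.array([.5704,-.2144])
for h in(.080,.0875):
    m=plane(w,[[180+255/4,100+233/4]],h)[0,:2]-c
    print('mark r',np.hypot(*m).round(4),'ang',np.degrees(np.arctan2(m[1],m[0])).round(1))
for h in (.09,.1): 
    n=plane(w,[[180+289/4,100+237/4]],h)[0,:2]-c; print('nose',np.hypot(*n).round(4),np.degrees(np.arctan2(n[1],n[0])).round(1))
s=cap('scene','s5'); s0=load('scene0')
for S in(s0,s):
    P=cloud(S).reshape(-1,3); q=P[(np.hypot(P[:,0]-.673,P[:,1]+.295)<.06)&(P[:,2]>.07)&(P[:,2]<.095)]; print('rj',q.mean(0).round(4))
E
```

```text
mark r 0.0271 ang 26.3
mark r 0.0279 ang 25.3
nose 0.0261 9.4
nose 0.0275 9.3
rj [ 0.6831 -0.297   0.0796]
rj [ 0.6831 -0.297   0.0798]
```

View pics/s5.png

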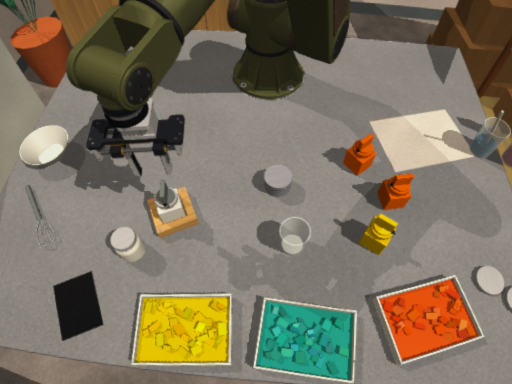

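The nose is about 15–16° (0.27 rad) past the mark. The jar is seated and upright, the bystanders haven't moved, and the gripper is clear. Handing in.

```bash
python3 -c "
from station import ctrl
print(ctrl.hand_in())"
```

```text
the job is handed in; nothing more can be done
None
```

I set the white jar into the block's recess, turned its cap clockwise until the clutch slipped, let go, raised the gripper clear and handed the job in at about 20 s. `ctrl.hand_in()` reports no verdict, so this rests on my own checks.

- **Seating:** the jar went in slowly with no sign of ramming; the wrist force I read stayed under 6 N throughout. It stands upright on the recess floor, within about 1 mm of the recess centre. Its upper face measured 0.075 m against 0.076 m expected.
- **Clutch:** the collar went tight after roughly 80° of turning. Torque then held at 0.44–0.45 N m while the cap slipped. The nose now stands about 15–16° (0.27 rad) past the mark, inside the 3–30° window.
- **Bystanders:** the cup, tin and round jar all measured within 0.2 mm of where they started.
- **Grip force:** the interface fixes the grip at half the most, about 30 N, although the task asks for 40 N or more. It still held the bar well enough to slip the clutch.
- **Two disagreements:**
  - The jar turned about 3.5° within the play of the recess as the collar tightened.
  - The dark spot I first took for the nose in the top view was a shaded end face; the wrist view corrected it before I gripped.

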